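# Ram the dried plug out of the clay extruder

## Robot

A 6-joint arm with a two-finger parallel gripper is mounted at the origin on the work surface. World frame = base frame: x ahead of the robot, y to its left, z up, the work surface at z = 0. Lengths are in m, angles in rad, forces in N, time in s.
With the tool pointing down it reaches from about 0.35 to 0.725 m from the base axis. Payload 6 kg.
Tool frame: the origin (TCP) lies at the very end of the fingers, on their centre line; the grasp point (between the pads) lies 19 mm behind it; z points along the fingers, y is the line along which they close (so a half turn about z gives the same grasp; the last joint's range is limited). The gripper opens to 85 mm and grips with 20 to 120 N. Pads are 22 mm wide; open, the fingers measure 114 mm over their backs; the gripper's body (76 mm by 85 mm) begins 54 mm behind the grasp point. The pads swing forward as they close: fully open they stand 13 mm farther back than shut.
Start: joints at [1.595, 0.04, 0.085, 0, -1.615, -0.334], TCP at [0.183, 0.571, 0.231] pointing down, gripper open.
Joint ranges: [-2.56, 2.56], [-1.29, 2.01], [-1.08, 1.49], [-3.29, 1.98], [-2.81, -0.18], [-2.99, 2.99]. Speed limits (rad/s): [2.57, 2.57, 3.01, 3.14, 3.14, 3.14].

## Interface

Orientations are given as [roll, pitch, yaw] about the fixed x, y, z axes, in that order (R = Rz(yaw) Ry(pitch) Rx(roll)).
In Python, from station import env gives the robot as it stands.
- The arm moves only by the tool arm_command, never from a script. Its argument "motion" is a list of rows, each a list of 5 numbers: the shift along the world's x, y, z in cm, then the turn about the world's z in rad, then the opening in per cent of the stroke, from 0 (shut) to 100 (fully open). In form: [[dx, dy, dz, roll, grip], ...]. A call has 1 to 20 rows; each row is the pose to reach, as a shift and turn from the pose commanded when the call began; what a row does not reach only later rows make up. A row lasts 1/8 s, in which the tool goes at most 62.5 mm and 10.7 degrees, less where a joint would pass 70% of its speed; a pose out of reach is approached as far as the arm can. A call with a gripper value outside its range is refused whole. The fingers move at their own pace and stop on an object; the grip force is fixed at half the most. Time passes only in rows, so rows that repeat a pose let the fingers close. It gives the time, the measured TCP pose, the force, the opening and the grip force at its end, in the units of the state.
- env.state(): the state, without advancing time (a new reading comes with each control period).
- env.capture(name): name is "side" or "top"; returns the picture (384x512x3 uint8, red, green, blue); there is no depth.
- env.get_calibration(name): a dict with "intrinsics" (3x3 intrinsics, pixels), "view" (4x4, takes a point from world to camera coordinates). Camera axes: x right, y down, z forward; pixel columns grow to the right and rows downward; lengths in m; the calibration is good to about 2 mm. A picture is of the moment at which its call begins. get_calibration takes no time and is no camera call.
- env.close_job(): hands the job in; it is judged then, once.
Trained networks look in the newest picture that a camera, given by its name, has taken for a name from the list of things; names that differ only in an ending like _2 or _b are one class to them, and where a whole thing is asked for, a point or a joint stands for the part that bears it (a point fixed in the world has none). Each returns a list of dicts, best first, with "confidence" (0 to 1); they miss things now and then, are a little off and sometimes report something else, mostly with a low value. They report only what shows in the picture. A call takes as long as a camera call.
- env.look_for(target, camera): "centre" ([column, row] as shares, 0 to 1, of the picture: columns of its width, rows of its height, amid what is visible of it).
- env.trace(target, camera): "region" (384x512 bool, what is visible of it) and "centre" ([column, row] as shares, 0 to 1, of the picture: columns of its width, rows of its height, amid what is visible of it).
- env.tip_of(target, camera): "centre" ([column, row] as shares, 0 to 1, of the picture: columns of its width, rows of its height: a listed point, or the origin of a listed thing).
The state is a dict: "clock": time; "joint_pos": joint angles; "joint_vel": joint speeds; "joint_efforts": joint torques, N m; "eef_pos": TCP position; "orientation": TCP orientation; "wrist_force": force on the tool from outside, world axes, zero at the start; "torque": the same for the moment, N m; "opening": finger opening in m; "grip_force": force on a finger pad.
Only numpy, scipy, OpenCV 4.12 (cv2) and the standard library are available. Lean on these libraries where they do the work, as an engineer would, in place of code of your own. Each camera call takes 0.05 s, during which the arm holds its last target. There are 200 camera calls.

## Task

The clay extruder's barrel is blocked by a hard plug of dried clay. Take the wooden ram rod from its rest, push it down the sloping barrel from the upper mouth until the plug drops out of the lower end into the scrap tray, then draw the rod out and lay it back in its rest the way it lay. Push the plug with the rod only, and leave the tray and the other things on the bench where they are.

Things in the scene. Friction and masses are not known exactly. Their poses are not given: they have to be found in the camera images.
- barrel: Aluminium extruder barrel, a tube open at both ends, 110 mm long, bore 34 mm, 42 mm outside (49 mm at the ribbed end collars), strapped on a green steel stand bolted to the bench. Origin: centre of the upper mouth, 152 mm above the bench. x runs down the middle of the bore to the lower mouth, sloping 30 degrees below level; y is level. The space above and before the upper mouth is free.
- barrel_exit (a point): Centre of the barrel's lower mouth, 97 mm above the bench, over the scrap tray, 110 mm from the upper mouth along the bore. A crust of dried clay on the bore's roof, 74 to 102 mm from the upper mouth, stands up to 3 mm into the bore and gives way under a light push.
- slug_center (a point): Centre of the plug: a hard grey-brown clay cylinder 32 mm in diameter, 60 mm long, 85 g. At the start it is wedged in the barrel, its upper face 35 mm in from the upper mouth and its centre 65 mm in. It takes 5 to 12 N to push it along, and it falls out once its upper face is 95 to 105 mm in.
- ram_grip (a point): Grasp point in the ram rod's handle, on its axis, 50 mm from the handle's end and 150 mm from the tip. The ram is a straight wooden rod 200 mm long, 80 g: a dark round handle 26 mm in diameter and 72 mm long, then a pale round shaft 18 mm in diameter and 128 mm long. At the start it lies level in its rest, axis 58 mm above the bench.
- ram_tip (a point): The flat end of the ram's pale shaft, on the axis; this end goes into the bore.
- rest: Wooden rest of the ram, fixed: a board 210 x 75 x 12 mm with two V saddles 14 mm thick, 37 and 48 mm wide at the top. Origin: underside centre; x along the rod, towards its tip; z up. The saddle at x = +60 mm carries the shaft, that at x = -88 mm the handle's end; the rod then has its axis at y = 0, z = 58 mm, grasp point at x = -50 mm, tip at x = +100 mm. Between them the handle is free.
- tray: Dark grey open plastic scrap tray under the lower mouth, 165 x 150 mm, 45 mm high, walls and floor 4 mm, 0.7 kg, not fastened. Origin: underside, centre; x (165 mm side) points the way the barrel points, z up.
- die_cap: Aluminium die cap unscrewed from the barrel, 57 mm in diameter, 26 mm high, standing on the bench near the robot. To be left alone.
- plunger: The extruder's own plunger, lying on the far side: steel rod 190 mm long with a black piston and a dark wooden T handle 100 mm wide, 32 mm high. To be left alone.
- slip_jar: Clay-coloured jar with a white lid, 66 mm in diameter, 100 mm high, on the far right side. To be left alone.
- rolling_pin: Pale wooden rolling pin 380 mm long, 52 mm thick, lying on the left side. To be left alone.
- leaf_a: Flat leaf-shaped clay piece 145 x 37 mm, 8 mm thick, lying near the robot on the right. To be left alone.
- leaf_b: Flat leaf-shaped clay piece 130 x 34 mm, 8 mm thick, lying on the far left side. To be left alone.
- trim_tool: Wire trimming tool with a wooden handle, 155 mm long, 12 mm thick, lying near the robot on the left. To be left alone.
- wood_rib: Flat wooden rib, 110 x 55 x 8 mm, lying on the far side. To be left alone.

How it is judged:
On the way, in this order (a step that is already met when the one before it is completed fails the run):
1. the ram's tip is in the bore, at least 10 mm past the upper mouth, with the rod in line with the bore (x of ram_tip in the frame of barrel between 0.01 and 0.15 m and y of ram_tip in the frame of barrel between -0.015 and 0.015 m and z of ram_tip in the frame of barrel between -0.015 and 0.015 m and angle between the x axis of ram_tip and the x axis of barrel, either way round below 0.2 rad), for 0.1 s.
2. the plug has dropped into the scrap tray (x of slug_center in the frame of tray between -0.08 and 0.08 m and y of slug_center in the frame of tray between -0.073 and 0.073 m and z of slug_center in the frame of tray between 0 and 0.045 m), for 0.2 s.
At the end, for the whole second after the job is handed in: The plug lies still in the scrap tray, and the ram lies still in both saddles of its rest, let go, tip the same way as at the start (within 25 mm along the rest, 8 mm sideways and in height) (all of step 2 and linear speed of each of slug, ram below 0.03 m/s and x of ram_grip in the frame of rest between -0.075 and -0.025 m and y of ram_grip in the frame of rest between -0.008 and 0.008 m and z of ram_grip in the frame of rest between 0.05 and 0.066 m and x of ram_tip in the frame of rest between 0.075 and 0.125 m and y of ram_tip in the frame of rest between -0.008 and 0.008 m and z of ram_tip in the frame of rest between 0.05 and 0.066 m); the robot touches nothing.
It fails at once if the gripper touches the plug (contact force between the fingers and slug above 0.5 N).
It fails at once if the scrap tray is shifted more than 30 mm (distance of tray from where it was at the start of the episode above 0.03 m).
It fails at once if another thing on the bench is moved more than 20 mm (distance of any of die_cap, plunger, slip_jar, rolling_pin, leaf_a, leaf_b, trim_tool, wood_rib from where it was at the start of the episode above 0.02 m).
It also fails if it takes over 64 s, if anything falls off the work surface, if the arm or the gripper's body presses on something with over 40 N, if the wrist force passes 120 N, or if a joint passes its speed limit or range.

## Working session

There is one attempt and no reset: what is moved stays moved. The work goes in short steps, Python scripts to look and compute and a tool call to move; the robot and the scene stay as the last step left them, time stands still between calls to the robot, and variables do not carry over. Pictures are saved under pics/ and viewed, at most 10 in all, crops included, and the job is handed in when it is done.

Besides the shell and the picture viewer there is one more tool, called after "Request:" as a command line: name --pt "numbers of a row" for each row, then --argument value for the rest. arm_command: Moves the arm, as the interface text tells. Its arguments: {"type":"object","properties":{"motion":{"type":"array"}},"required":["motion"]}

```bash
mkdir -p pics; cat > h.py <<'E'
from station import env
import numpy as np, cv2
from scipy.optimize import least_squares
C={n:env.get_calibration(n) for n in("side","top")}
def proj(n,P):
    c=C[n];P=np.atleast_2d(P);V=np.array(c["view"]);q=P@V[:3,:3].T+V[:3,3]
    u=q@np.array(c["intrinsics"]).T;return u[:,:2]/u[:,2:]
def ray(n,uv):
    c=C[n];V=np.array(c["view"]);R=V[:3,:3];d=R.T@np.linalg.solve(np.array(c["intrinsics"]),[uv[0],uv[1],1])
    return -R.T@V[:3,3],d
def atz(n,uv,z):
    o,d=ray(n,uv);return o+d*(z-o[2])/d[2]
def tri(a,b):
    A=np.zeros((3,3));y=np.zeros(3)
    for n,uv in(("side",a),("top",b)):
        o,d=ray(n,uv);d=d/np.linalg.norm(d);M=np.eye(3)-np.outer(d,d);A+=M;y+=M@o
    p=np.linalg.solve(A,y);return p
E
python3 - <<'E'
from h import *
for n in("side","top"):
    im=env.capture(n);cv2.imwrite(f"pics/{n}0.png",im[:,:,::-1])
    o,d=ray(n,(256,192));print(n,o.round(3),(d/np.linalg.norm(d)).round(2))
W=np.array([512,384])
for t in("barrel","barrel_exit","ram_grip","ram_tip","rest","tray"):
    r={}
    for n in("side","top"):
        L=env.tip_of(t,n)
        for k in L[:2]: print(t,n,(np.array(k["centre"])*W).round(1),round(k["confidence"],2))
        if L:r[n]=np.array(L[0]["centre"])*W
    if len(r)==2:
        p=tri(r["side"],r["top"]);print("  ->",p.round(4),[ (proj(n,p)[0]-r[n]).round(1) for n in r])
print(env.state())
E
```

```text
side [0.326 0.835 0.688] [ 0.25 -0.76 -0.6 ]
top [0.286 0.083 1.428] [ 0.19 -0.02 -0.98]
barrel side [269.9 183.7] 0.6
barrel top [235.7 191.4] 0.77
  -> [0.5317 0.1178 0.1602] [array([-2.5, -0.8]), array([0.3, 2.3])]
barrel_exit side [273.6 181.1] 0.73
barrel_exit top [270.  197.8] 0.79
  -> [0.535  0.0183 0.0974] [array([2.3, 0.6]), array([-0.4, -2.2])]
ram_grip side [306.6 142.8] 0.82
ram_grip top [376.2 204.6] 0.9
ram_grip top [172.2 145.4] 0.23
  -> [ 0.5097 -0.3135  0.055 ] [array([1.2, 0.3]), array([-0.2, -1.4])]
ram_tip side [270.6 130. ] 0.51
ram_tip side [308.  145.1] 0.47
ram_tip top [380.9 159.2] 0.66
  -> [ 0.6524 -0.3362  0.0692] [array([1.5, 0.4]), array([-0.3, -1.8])]
rest side [295.3 153.9] 0.77
rest side [358.8 177.4] 0.34
rest top [370.9 193.3] 0.63
  -> [ 5.518e-01 -3.156e-01 -2.000e-04] [array([0., 0.]), array([-0., -0.])]
tray side [282.3 193.6] 0.87
tray top [290.2 202.5] 0.78
tray top [234.9 191.9] 0.44
  -> [ 0.5286 -0.0515  0.0065] [array([0.3, 0.1]), array([-0. , -0.3])]
{'clock': 0.7, 'joint_pos': array([ 1.59471017e+00,  4.01860551e-02,  8.48094543e-02, -3.46641430e-05,
       -1.61550602e+00, -3.33687674e-01]), 'joint_vel': array([-0.00192573, -0.00072059, -0.00165345, -0.0003042 , -0.00106618,
        0.00123264]), 'joint_efforts': array([ 5.83907549e-04, -3.67808926e+01,  3.47375965e+01,  6.93162337e+00,
       -7.38734070e-04,  1.59618605e-05]), 'eef_pos': array([0.18287664, 0.57142381, 0.23126751]), 'orientation': array([ 3.14149978e+00,  4.45656463e-06, -3.09772282e-01]), 'wrist_force': array([ 0.25777995,  0.68692637, -0.06693445]), 'torque': array([ 0.03754031, -0.01457963,  0.01058598]), 'grip_force': 0.0, 'opening': 0.08517796090565895}
```

View pics/top0.png

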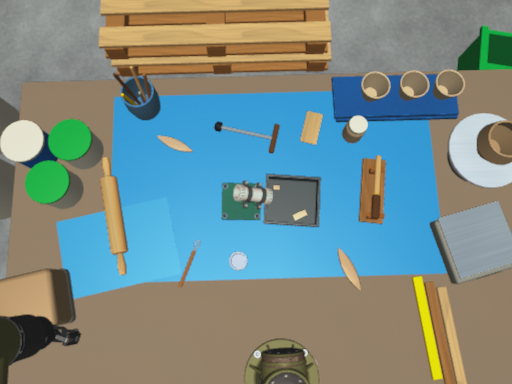

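View pics/side0.png

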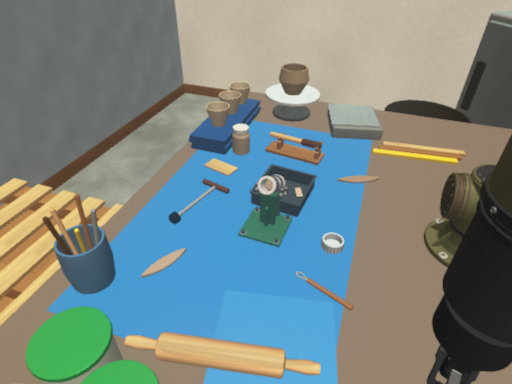

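```bash
cat > f.py <<'E'
from h import *
W=np.array([512,384])
im={n:env.capture(n) for n in("side","top")}
def mask(t,n):
    L=env.trace(t,n);
    if not L: return None
    print(t,n,round(L[0]["confidence"],2),L[0]["region"].sum());return L[0]["region"].astype(np.uint8)
def circ(c,ax,r,n=40):
    ax=ax/np.linalg.norm(ax);u=np.cross(ax,[0,0,1.]);u/=np.linalg.norm(u);v=np.cross(ax,u)
    a=np.linspace(0,2*np.pi,n)[:,None];return c+r*(np.cos(a)*u+np.sin(a)*v)
def fitsil(model,x0,ms):
    # model(x)->list of point sets (convex pieces); maximise IoU with soft masks
    from scipy.optimize import minimize
    S=8
    def cost(x):
        s=0
        for n,m in ms.items():
            ys,xs=np.nonzero(m);x1,y1=xs.min()-8,ys.min()-8;w,h=xs.max()-x1+9,ys.max()-y1+9
            I=np.zeros((h*S,w*S),np.uint8)
            for P in model(x):
                q=(proj(n,P)-[x1-.5,y1-.5])*S
                cv2.fillConvexPoly(I,cv2.convexHull(q.astype(np.int32)),1)
            M=np.kron(m[y1:y1+h,x1:x1+w],np.ones((S,S),np.uint8))
            s+=1-(I&M).sum()/(I|M).sum()
        return s
    sim=np.array([x0]+[np.array(x0)+np.eye(3)[i]*[.01,.01,.08][i] for i in range(3)])
    r=minimize(cost,x0,method="Nelder-Mead",options=dict(initial_simplex=sim,xatol=1e-4,fatol=1e-4));return r.x,r.fun
def rod(x):
    a=np.array([np.cos(x[2]),np.sin(x[2]),0]);g=np.array([x[0],x[1],.058])
    f=lambda s,r:circ(g+a*s,a,r)
    return [np.vstack([f(-.05,.013),f(.022,.013)]),np.vstack([f(.022,.009),f(.15,.009)])]
def bar(x):
    a=np.array([np.cos(x[2])*.866,np.sin(x[2])*.866,-.5]);g=np.array([x[0],x[1],.152])
    f=lambda s,r:circ(g+a*s,a,r)
    return [np.vstack([f(0,.021),f(.11,.021)]),np.vstack([f(0,.0245),f(.014,.0245)]),np.vstack([f(.096,.0245),f(.11,.0245)])]
def tray(x):
    c,s=np.cos(x[2]),np.sin(x[2]);return [np.array([[x[0]+c*a-s*b,x[1]+s*a+c*b,z] for a in(-.0825,.0825) for b in(-.075,.075) for z in(0,.045)])]
def board(x):
    c,s=np.cos(x[2]),np.sin(x[2]);return [np.array([[x[0]+c*a-s*b,x[1]+s*a+c*b,z] for a in(-.105,.105) for b in(-.0375,.0375) for z in(0,.012)])]
if __name__=="__main__":
    R={}
    for t,mod,x0 in(("ram_grip",rod,[.51,-.314,-.1]),("barrel",bar,[.532,.115,-1.57]),("tray",tray,[.529,-.052,-1.57]),("rest",board,[.552,-.316,-.1])):
        ms={n:mask(t,n) for n in("side","top")};ms={n:m for n,m in ms.items() if m is not None}
        for s in [list(ms)] + [[n] for n in ms]:
            x,c=fitsil(mod,x0,{n:ms[n] for n in s});print(t,s,x.round(4),round(c,3))
            if len(s)>1 or t not in R:R[t]=(mod,x)
    out=[]
    for n,(c,r) in {"side":(256,165),"top":(300,195)}.items():
        w,h=(160,120) if n=="side" else (180,135)
        x1,y1=c-w//2,r-h//2;k=5 if n=="side" else 4;k=min(k,800/w)
        I=cv2.resize(im[n][y1:y1+h,x1:x1+w,::-1],None,fx=k,fy=k,interpolation=cv2.INTER_CUBIC)
        for mod,x in R.values():
            for P in mod(x):
                q=(proj(n,P)-[x1-.5,y1-.5])*k
                cv2.polylines(I,[cv2.convexHull(q.astype(np.int32))],True,(255,0,255),1)
        cv2.imwrite(f"pics/{n}1.png",I)
E
python3 f.py
```

```text
ram_grip side 0.56 185
ram_grip top 0.82 453
ram_grip ['side', 'top'] [ 0.514  -0.3129 -0.1395] 0.559
ram_grip ['side'] [ 0.5109 -0.3158 -0.1538] 0.424
ram_grip ['top'] [ 0.5161 -0.3129 -0.1432] 0.109
barrel side 0.68 442
barrel top 0.6 736
barrel ['side', 'top'] [ 0.5393  0.1167 -1.6654] 0.529
barrel ['side'] [ 0.5376  0.117  -1.6813] 0.264
barrel ['top'] [ 0.5391  0.1169 -1.6125] 0.221
tray side 0.81 1402
tray top 0.98 2731
tray ['side', 'top'] [ 0.5302 -0.0596 -1.6706] 0.522
tray ['side'] [ 0.5276 -0.0615 -1.6556] 0.4
tray ['top'] [ 0.5343 -0.059  -1.6618] 0.1
rest side 0.7 721
rest ['side'] [ 0.5563 -0.3233 -0.1453] 0.12
rest ['side'] [ 0.5563 -0.3233 -0.1453] 0.12
```

View pics/top1.png

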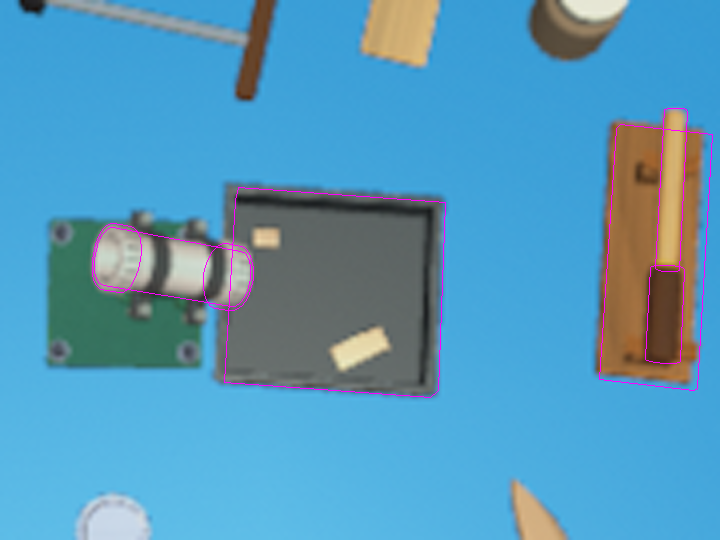

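View pics/side1.png

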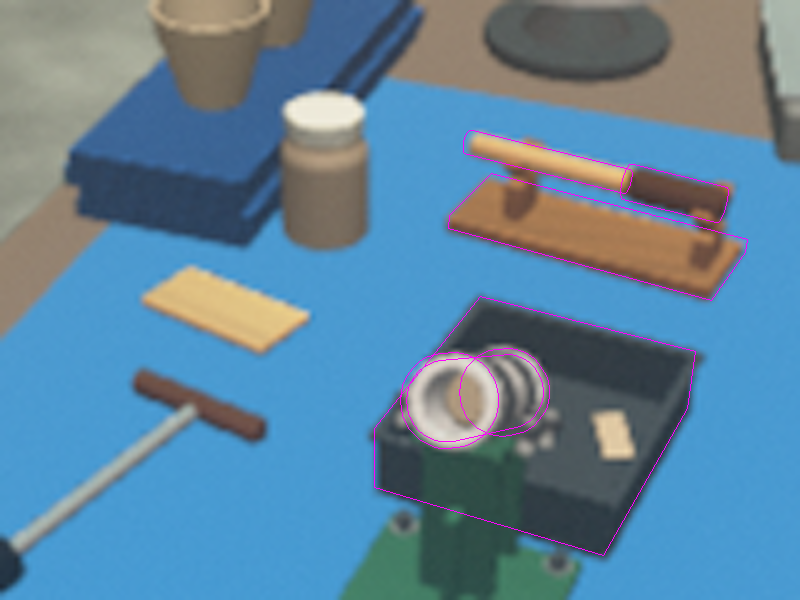

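Request:
arm_command --pt "24.7 -44 2 0.168 100" --pt "24.7 -44 2 0.168 100" --pt "24.7 -44 2 0.168 100" --pt "24.7 -44 2 0.168 100" --pt "24.7 -44 2 0.168 100" --pt "24.7 -44 2 0.168 100" --pt "24.7 -44 2 0.168 100" --pt "24.7 -44 2 0.168 100" --pt "24.7 -44 2 0.168 100" --pt "33.2 -88.4 -3 0.168 100" --pt "33.2 -88.4 -3 0.168 100" --pt "33.2 -88.4 -3 0.168 100" --pt "33.2 -88.4 -3 0.168 100" --pt "33.2 -88.4 -3 0.168 100" --pt "33.2 -88.4 -3 0.168 100" --pt "33.2 -88.4 -3 0.168 100" --pt "33.2 -88.4 -3 0.168 100" --pt "33.2 -88.4 -3 0.168 100" --pt "33.2 -88.4 -3 0.168 100" --pt "33.2 -88.4 -3 0.168 100"

```text
clock: 3.7
eef_pos: [0.5153, -0.3113, 0.2021]
orientation: [3.141, -0.001, -0.14]
wrist_force: [0.0, 0.0, 0.4]
opening: 0.0852
grip_force: 0.0
```

Request:
arm_command --pt "0 0 -5 0 100" --pt "0 0 -10 0 100" --pt "0 0 -14 0 100" --pt "0 0 -16.2 0 100" --pt "0 0 -16.2 0 100" --pt "0 0 -16.2 0 100"

```text
clock: 4.45
eef_pos: [0.5159, -0.3125, 0.0412]
orientation: [3.141, -0.002, -0.141]
wrist_force: [-0.3, -0.0, 0.7]
opening: 0.0856
grip_force: 0.0
```

```bash
python3 - <<'E'
from h import *
k=5
im=env.capture("side")[95:195,240:400,::-1]
b=env.capture("top")[110:240,320:430,::-1]
a=cv2.resize(im,None,fx=3,fy=3,interpolation=cv2.INTER_CUBIC);b=cv2.resize(b,None,fx=2.3,fy=2.3,interpolation=cv2.INTER_CUBIC)[:300]
b=cv2.copyMakeBorder(b,0,300-len(b),0,0,0)
cv2.imwrite("pics/g1.png",np.hstack([a,b]))
s=env.state();print(s["eef_pos"],s["wrist_force"])
E
```

```text
[ 0.51596162 -0.31269055  0.04132697] [ 0.37050486  0.69739015 -0.18685579]
```

View pics/g1.png

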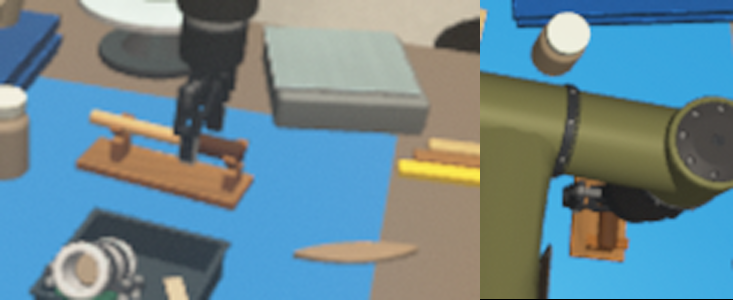

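The crop shows the fingers straddling the dark handle just behind the shaft joint, so I close and lift.

Request:
arm_command --pt "0 0 0 0 0" --pt "0 0 0 0 0" --pt "0 0 0 0 0" --pt "0 0 0 0 0" --pt "0 0 0 0 0" --pt "0 0 0 0 0" --pt "0 0 0 0 0" --pt "0 0 0 0 0"

```text
clock: 5.55
eef_pos: [0.5151, -0.3125, 0.0395]
orientation: [3.141, -0.0, -0.142]
wrist_force: [-1.1, 1.3, 3.7]
opening: 0.024
grip_force: 58.9
```

Request:
arm_command --pt "0 0 2 0 0" --pt "0 0 5 0 0" --pt "0 0 10 0 0" --pt "0 0 15 0 0" --pt "0 0 20 0 0" --pt "0 0 24 0 0" --pt "0 0 24 0 0" --pt "0 0 24 0 0"

```text
clock: 6.55
eef_pos: [0.5146, -0.3125, 0.2789]
orientation: [-3.141, 0.001, -0.142]
wrist_force: [-0.2, 0.2, -1.0]
opening: 0.0244
grip_force: 58.9
```

```bash
cat > look.py <<'E'
from h import *
import sys
s=env.state();print(s["clock"],s["eef_pos"].round(4),s["orientation"].round(3),s["wrist_force"].round(1),round(s["opening"],4))
W=np.array([512,384]);r={}
for n in("side","top"):
    env.capture(n)
    for t in("ram_tip","ram_grip"):
        L=env.tip_of(t,n)
        for k in L[:2]:print(t,n,(np.array(k["centre"])*W).round(1),round(k["confidence"],2))
        if L:r[t,n]=np.array(L[0]["centre"])*W
for t in("ram_tip","ram_grip"):
    if ((t,"side") in r) and ((t,"top") in r):
        p=tri(r[t,"side"],r[t,"top"]);print(t,p.round(4),[(proj(n,p)[0]-r[t,n]).round(1) for n in("side","top")])
E
python3 look.py
```

```text
6.55 [ 0.5146 -0.3125  0.2789] [-3.141e+00  1.000e-03 -1.420e-01] [-0.2  0.2 -1. ] 0.0244
ram_tip side [272.6  63.3] 0.52
ram_grip side [316.   77.7] 0.72
ram_grip side [274.2 181.2] 0.69
ram_grip top [241.4 263.8] 0.75
ram_grip top [402.1 188.6] 0.56
ram_grip [0.3806 0.1105 0.44  ] [array([29.9,  3.6]), array([ -4.5, -27. ])]
```

Request:
arm_command --pt "0.5 6 0 -0.12 0" --pt "1 12 0 -0.28 0" --pt "1.3 18 0 -0.44 0" --pt "1.6 23 0 -0.59 0" --pt "1.9 28 0 -0.74 0" --pt "2.2 33 0 -0.89 0" --pt "2.5 38 0 -1.03 0" --pt "2.8 43 0 -1.16 0" --pt "3.1 48 0 -1.28 0" --pt "3.4 53 0 -1.4 0" --pt "3.4 58 0 -1.488 0" --pt "3.4 61 0 -1.488 0" --pt "3.4 61 -6 -1.488 0" --pt "3.4 61 -6 -1.488 0" --pt "3.4 61 -6 -1.488 0"

```text
clock: 8.72
eef_pos: [0.5498, 0.2971, 0.222]
orientation: [-3.139, 0.001, -1.63]
wrist_force: [0.3, -0.2, 0.7]
opening: 0.0245
grip_force: 59.2
```

```bash
cat look.py > l2.py; cat >> l2.py <<'E'
e=s["eef_pos"];yaw=s["orientation"][2];a=np.array([np.cos(yaw),np.sin(yaw),0]);g=e+[0,0,.0187]
pt=g+.15*a;print("pred tip",pt,proj("side",pt),proj("top",pt),"grip",proj("side",g),proj("top",g))
M=np.array([.5385,.117,.152])
A=env.capture("side")[120:240,200:360,::-1];B=env.capture("top")[140:260,140:300,::-1]
def ov(I,n,o):
    I=cv2.resize(I,None,fx=2.5,fy=2.5,interpolation=cv2.INTER_CUBIC)
    for p,c in((pt,(0,0,255)),(g,(0,255,0)),(M,(255,0,255))):
        q=((proj(n,p)[0]-o+.5)*2.5);cv2.circle(I,tuple(int(v) for v in q),3,c,1)
    return I
cv2.imwrite("pics/%s.png"%sys.argv[1],np.hstack([ov(A,"side",[200,120]),ov(B,"top",[140,140])]))
E
python3 l2.py b1
```

```text
8.725 [0.5498 0.2971 0.222 ] [-3.139e+00  1.000e-03 -1.630e+00] [ 0.3 -0.2  0.7] 0.0245
ram_tip side [264.6 158.8] 0.89
ram_tip side [273.1 187.7] 0.25
ram_grip side [235.6 198.4] 0.78
ram_grip side [221.4 358.9] 0.74
ram_tip top [188.4 271.8] 0.68
ram_tip top [224.1 186.9] 0.58
ram_grip top [166.8 186. ] 0.81
ram_tip [0.4015 0.2568 0.3289] [array([49.9,  5. ]), array([-10. , -37.5])]
ram_grip [0.5431 0.3028 0.242 ] [array([0.5, 0.1]), array([-0.1, -0.3])]
pred tip [0.54089668 0.14734975 0.24068626] [[261.09205308 161.11941385]] [[224.17746525 184.99190721]] grip [[234.07119478 196.74468683]] [[168.96362149 183.30693176]]
```

View pics/b1.png

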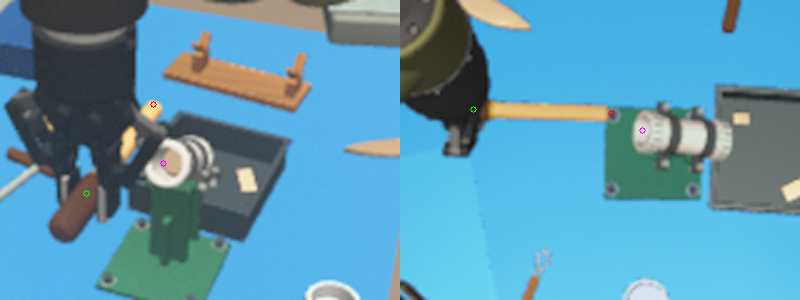

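Request:
arm_command --pt "-0.15 0 -3 0 0" --pt "-0.15 0 -6 0 0" --pt "-0.15 0 -9 0 0" --pt "-0.15 0 -9 0 0" --pt "-0.25 -1.5 -9 0 0" --pt "-0.35 -3 -9 0 0" --pt "-0.4 -4 -9 0 0" --pt "-0.4 -4 -9 0 0" --pt "-0.4 -4 -9 0 0"

```text
clock: 10.25
eef_pos: [0.545, 0.2574, 0.1295]
orientation: [-3.141, 0.0, -1.63]
wrist_force: [0.7, -1.0, -0.9]
opening: 0.0242
grip_force: 59.2
```

```bash
python3 l2.py b2
```

```text
10.25 [0.545  0.2574 0.1295] [-3.141  0.    -1.63 ] [ 0.7 -1.  -0.9] 0.0242
ram_tip side [269.5 181.7] 0.87
ram_grip side [327.9 293.3] 0.66
ram_grip side [243.3 220.5] 0.62
ram_tip top [369.4 190.5] 0.63
ram_tip top [239.8 195.4] 0.55
ram_grip top [187.3 192. ] 0.57
ram_tip [ 0.6272 -0.3579 -0.1821] [array([7.2, 1.6]), array([-1.8, -8.2])]
ram_grip [0.4411 0.2925 0.0679] [array([-46.9, -27.5]), array([-7.1, 38.2])]
pred tip [0.53612039 0.10771089 0.14821627] [[266.74367085 184.26739209]] [[239.63762127 192.84863787]] grip [[243.31011046 219.34863497]] [[188.20322929 191.28700562]]
```

View pics/b2.png

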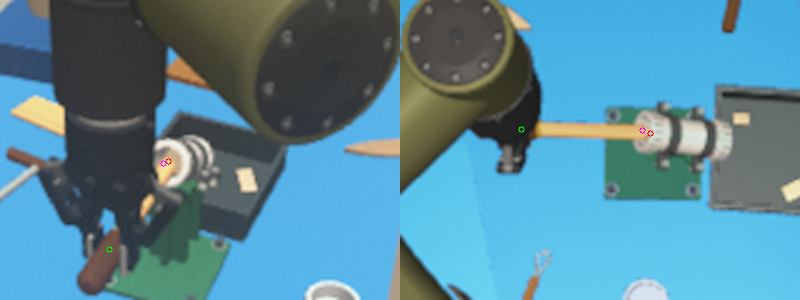

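The pale tip sits in the mouth (tip marker about (169,161) in the crop, mouth centre (164,163)). Next I raise the grip so the bore's roof tilts the rod.

Request:
arm_command --pt "0 -0.3 0.4 0 0" --pt "0 -0.6 1.2 0 0" --pt "-0.1 -0.8 2 0 0" --pt "-0.1 -1.05 3 0 0" --pt "-0.1 -1.3 3.9 0 0" --pt "-0.1 -1.3 3.9 0 0"

```text
clock: 11.4
eef_pos: [0.5444, 0.2442, 0.1695]
orientation: [-3.14, 0.001, -1.63]
wrist_force: [1.5, 2.4, -3.1]
opening: 0.0241
grip_force: 59.0
```

```bash
cat > l3.py <<'E'
from h import *
import sys
s=env.state();th=float(sys.argv[2]);e=s["eef_pos"];yaw=s["orientation"][2]
print(e.round(4),s["wrist_force"].round(1))
a=np.array([np.cos(yaw)*np.cos(th),np.sin(yaw)*np.cos(th),-np.sin(th)]);g=e+[0,0,.0187]
I=env.capture("side")[150:270,200:360,::-1];I=cv2.resize(I,None,fx=4,fy=4,interpolation=cv2.INTER_CUBIC)
for t in(-.05,0,.022,.09,.15):
    q=(proj("side",g+t*a)[0]-[200,150]+.5)*4;cv2.circle(I,tuple(int(v) for v in q),3,(255,0,255),1)
cv2.imwrite("pics/%s.png"%sys.argv[1],I)
E
python3 l3.py c1 0.24
```

```text
[0.5444 0.2442 0.1695] [ 1.5  2.4 -3.1]
```

View pics/c1.png

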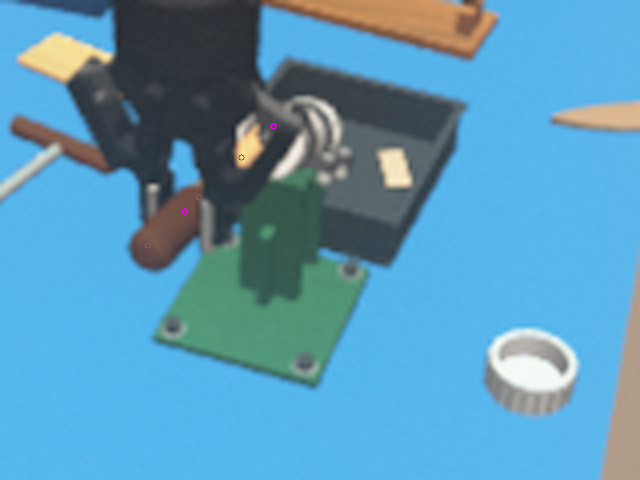

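The handle's end at (150,252) fits a 14° tilt, and the tool feels a light downward push. I continue to 30°.

Request:
arm_command --pt "0 -0.35 0.6 0 0" --pt "0 -0.65 1.2 0 0" --pt "-0.1 -1.15 2 0 0" --pt "-0.1 -1.65 2.8 0 0" --pt "-0.1 -1.75 3.2 0 0" --pt "-0.1 -1.8 3.6 0 0" --pt "-0.1 -1.8 3.6 0 0"

```text
clock: 12.32
eef_pos: [0.543, 0.2262, 0.2044]
orientation: [3.142, -0.0, -1.63]
wrist_force: [0.2, -0.5, -2.7]
opening: 0.0243
grip_force: 58.9
```

```bash
python3 l3.py c2 0.5
```

```text
[0.543  0.2262 0.2044] [ 0.2 -0.5 -2.7]
```

View pics/c2.png

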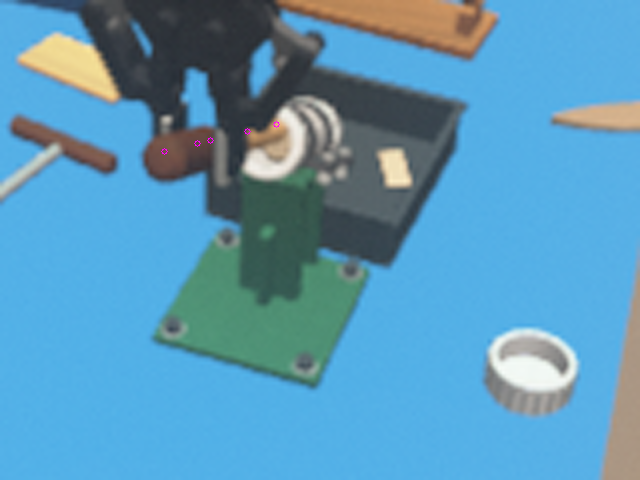

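The shaft (248,131)→(277,125) runs into the bore in line. I centre the rod and push gently.

Request:
arm_command --pt "0 0.2 -0.3 0 0" --pt "0 0.35 -0.6 0 0" --pt "0 0.35 -0.6 0 0" --pt "0 -0.1 -0.85 0 0" --pt "-0.05 -0.5 -1.1 0 0" --pt "-0.1 -1 -1.35 0 0" --pt "-0.1 -1.4 -1.6 0 0" --pt "-0.1 -1.8 -1.85 0 0" --pt "-0.13 -2.25 -2.1 0 0" --pt "-0.13 -2.25 -2.1 0 0"

```text
clock: 13.62
eef_pos: [0.5421, 0.205, 0.1843]
orientation: [-3.139, 0.003, -1.629]
wrist_force: [-0.2, 5.3, 2.1]
opening: 0.0242
grip_force: 59.5
```

Request:
arm_command --pt "0 -0.4 -0.25 0 0" --pt "0 -0.85 -0.5 0 0" --pt "-0.1 -1.3 -0.75 0 0" --pt "-0.1 -1.7 -1 0 0" --pt "-0.1 -2.2 -1.25 0 0" --pt "-0.1 -2.6 -1.5 0 0" --pt "-0.2 -3 -1.75 0 0" --pt "-0.2 -3.5 -2 0 0" --pt "-0.2 -3.9 -2.25 0 0" --pt "-0.2 -4.3 -2.5 0 0" --pt "-0.25 -4.6 -2.65 0 0" --pt "-0.3 -4.9 -2.85 0 0" --pt "-0.3 -4.9 -2.85 0 0" --pt "-0.3 -4.9 -2.85 0 0"

```text
clock: 15.38
eef_pos: [0.5383, 0.1544, 0.1543]
orientation: [3.14, -0.001, -1.63]
wrist_force: [-0.4, 0.6, -0.5]
opening: 0.024
grip_force: 59.1
```

```bash
cat > p.py <<'E'
from h import *
env.capture("side");env.capture("top")
W=np.array([512,384])
for n in("side","top"):
    for t in ("slug_center",):
        for k in env.tip_of(t,n)[:3]:
            uv=np.array(k["centre"])*W;print(t,n,uv.round(1),round(k["confidence"],2),"z20:",atz(n,uv,.02).round(3))
print(env.state()["wrist_force"].round(1),env.state()["eef_pos"].round(4))
E
python3 p.py
```

```text
slug_center top [274.  200.4] 0.42 z20: [0.534 0.001 0.02 ]
[-0.1 -0.1 -0.4] [0.5385 0.1547 0.1545]
```

```bash
python3 - <<'E'
from h import *
a=cv2.resize(env.capture("side")[140:240,220:350,::-1],None,fx=3,fy=3,interpolation=cv2.INTER_CUBIC)
b=cv2.resize(env.capture("top")[150:250,200:330,::-1],None,fx=3,fy=3,interpolation=cv2.INTER_CUBIC)
cv2.imwrite("pics/d1.png",np.hstack([a,b]))
E
```

```text
(no output)
```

View pics/d1.png

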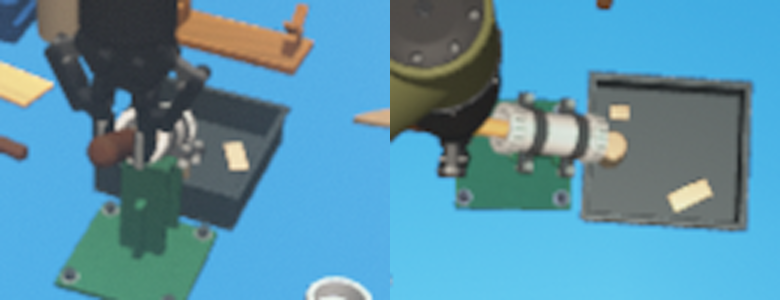

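The plug shows as a round pale end at (615,148) just below the exit, apparently upright in the tray. I push 1 cm more, then withdraw.

Request:
arm_command --pt "0 -0.4 -0.25 0 0" --pt "0 -0.85 -0.5 0 0" --pt "0 -0.85 -0.5 0 0"

```text
clock: 16.05
eef_pos: [0.5385, 0.1459, 0.1494]
orientation: [3.141, -0.0, -1.63]
wrist_force: [-0.5, -0.1, -0.6]
opening: 0.0243
grip_force: 59.1
```

Request:
arm_command --pt "0.1 1 0.6 0 0" --pt "0.15 2.6 1.5 0 0" --pt "0.25 4.3 2.5 0 0" --pt "0.35 6 3.5 0 0" --pt "0.45 7.8 4.5 0 0" --pt "0.55 9.5 5.5 0 0" --pt "0.65 11.2 6.5 0 0" --pt "0.75 12.2 7.1 0 0" --pt "0.75 12.2 7.1 0 0" --pt "0.75 12.2 12 0 0" --pt "0.75 12.2 15 0 0" --pt "0.75 12.2 15 0 0"

```text
clock: 17.55
eef_pos: [0.5468, 0.2681, 0.3028]
orientation: [-3.138, 0.003, -1.631]
wrist_force: [0.3, -0.0, -0.9]
opening: 0.0245
grip_force: 59.2
```

```bash
python3 p.py; python3 - <<'E'
from h import *
a=cv2.resize(env.capture("side")[100:233,190:350,::-1],None,fx=2.5,fy=2.5,interpolation=cv2.INTER_CUBIC)
b=cv2.resize(env.capture("top")[133:266,170:330,::-1],None,fx=2.5,fy=2.5,interpolation=cv2.INTER_CUBIC)
cv2.imwrite("pics/d2.png",np.hstack([a,b]))
E
```

```text
slug_center top [275.9 201.8] 0.41 z20: [ 0.529 -0.005  0.02 ]
[-0.4  0.2 -0.7] [0.5457 0.2681 0.298 ]
```

View pics/d2.png

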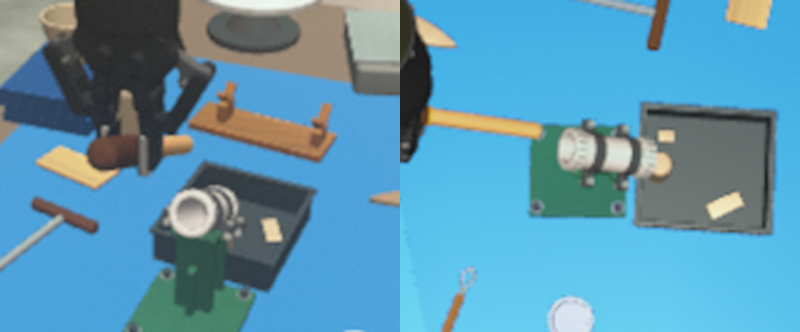

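The bore is clear, and the plug's end shows at (662,165) inside the tray wall. Now the rod goes back over the rest.

Request:
arm_command --pt "-0.3 -5 0 0.1 0" --pt "-0.6 -10 0 0.25 0" --pt "-0.9 -15 0 0.4 0" --pt "-1.2 -20 0 0.54 0" --pt "-1.5 -25 0 0.68 0" --pt "-1.8 -30 0 0.82 0" --pt "-2.1 -35 0 0.96 0" --pt "-2.4 -40 0 1.1 0" --pt "-2.7 -45 0 1.24 0" --pt "-2.9 -50 0 1.36 0" --pt "-3.1 -55 0 1.488 0" --pt "-3.1 -58.1 0 1.488 0" --pt "-3.1 -58.1 -6 1.488 0" --pt "-3.1 -58.1 -11 1.488 0" --pt "-3.1 -58.1 -13 1.488 0" --pt "-3.1 -58.1 -13 1.488 0" --pt "-3.1 -58.1 -13 1.488 0"

```text
clock: 19.98
eef_pos: [0.5161, -0.3131, 0.1727]
orientation: [3.14, -0.004, -0.141]
wrist_force: [-0.2, 0.5, -0.3]
opening: 0.0245
grip_force: 59.3
```

```bash
cat > q.py <<'E'
from h import *
W=np.array([512,384])
s=env.state();e=s["eef_pos"];print(e.round(4),s["orientation"].round(3),s["wrist_force"].round(1))
g=e+[0,0,.0187];yaw=s["orientation"][2]
for th in(0,.3,.45,.52,.6):
    a=np.array([np.cos(yaw)*np.cos(th),np.sin(yaw)*np.cos(th),-np.sin(th)]);print(th,proj("side",g+.15*a)[0].round(1),proj("side",g-.05*a)[0].round(1))
env.capture("side")
for t in("ram_tip","ram_grip"):
    for k in env.tip_of(t,"side")[:3]:print(t,(np.array(k["centre"])*W).round(1),round(k["confidence"],2))
for k in env.trace("ram_tip","side")[:1]:
    y,x=np.nonzero(k["region"]);print("mask leftmost",x.min(),y[x==x.min()].mean(),"right",x.max(),y[x==x.max()].mean(),len(x))
E
python3 q.py
```

```text
[ 0.5161 -0.3131  0.1727] [ 3.14  -0.004 -0.141] [-0.2  0.5 -0.3]
0 [270.1  98.9] [324.2 110.4]
0.3 [271.3 111. ] [324.1 106. ]
0.45 [273.1 116.8] [323.6 103.9]
0.52 [274.2 119.5] [323.2 102.9]
0.6 [275.6 122.4] [322.8 101.8]
ram_tip [273.6 114.6] 0.63
ram_tip [292.2 155.2] 0.35
ram_grip [312.  108.7] 0.55
mask leftmost 276 116.5 right 326 105.0 257
```

Request:
arm_command --pt "0 0 -2 0 0" --pt "0 0 -4 0 0" --pt "0 0 -6 0 0" --pt "0 0 -7 0 0" --pt "0 0 -8 0 0" --pt "0 0 -9 0 0" --pt "0 0 -9 0 0"

```text
clock: 21.05
eef_pos: [0.5159, -0.3126, 0.0796]
orientation: [3.142, -0.002, -0.142]
wrist_force: [3.7, 0.3, 1.5]
opening: 0.0247
grip_force: 59.1
```

```bash
python3 q.py
```

```text
[ 0.5159 -0.3126  0.0796] [ 3.142e+00 -2.000e-03 -1.420e-01] [3.7 0.3 1.5]
0 [269.1 123. ] [320.7 135.4]
0.3 [270.3 134.2] [320.6 131.4]
0.45 [272.  139.6] [320.1 129.4]
0.52 [273.1 142.1] [319.8 128.5]
0.6 [274.5 144.9] [319.3 127.5]
ram_tip [272.4 133.5] 0.7
ram_grip [310.5 133.8] 0.5
mask leftmost 273 135.0 right 324 131.5 269
```

Request:
arm_command --pt "0 0 -0.8 0 0" --pt "0 0 -1.6 0 0" --pt "0 0 -2.4 0 0" --pt "0 0 -3.2 0 0" --pt "0 0 -3.7 0 0" --pt "0 0 -4.0 0 0" --pt "0 0 -4.0 0 0" --pt "0 0 -4.0 0 0"

```text
clock: 22.25
eef_pos: [0.5146, -0.3125, 0.0408]
orientation: [3.141, 0.001, -0.142]
wrist_force: [-6.6, 4.3, 9.4]
opening: 0.0244
grip_force: 59.8
```

```bash
python3 q.py
```

```text
[ 0.5146 -0.3125  0.0408] [ 3.141e+00  1.000e-03 -1.420e-01] [-6.6  4.3  9.4]
0 [269.  132.6] [319.7 145.2]
0.3 [270.2 143.4] [319.6 141.4]
0.45 [271.9 148.7] [319.1 139.5]
0.52 [272.9 151.1] [318.8 138.6]
0.6 [274.3 153.8] [318.3 137.6]
ram_tip [271.3 132.5] 0.55
ram_grip [306. 145.] 0.7
mask leftmost 271 133.5 right 323 145.0 263
```

Request:
arm_command --pt "0 0 0 0 40" --pt "0 0 0 0 60" --pt "0 0 0 0 100" --pt "0 0 0 0 100" --pt "0 0 0 0 100" --pt "0 0 0 0 100" --pt "0 0 0 0 100" --pt "0 0 5 0 100" --pt "0 0 11 0 100" --pt "0 0 17 0 100" --pt "0 0 22 0 100" --pt "0 6 22 0 100" --pt "0 12 22 0 100" --pt "0 18 22 0 100" --pt "0 24 22 0 100" --pt "0 30 22 0 100" --pt "0 36 22 0 100" --pt "0 42 22 0 100" --pt "0 48 22 0 100" --pt "0 48 22 0 100"

```text
clock: 24.95
eef_pos: [0.5144, 0.1709, 0.2588]
orientation: [3.141, 0.001, -0.137]
wrist_force: [-0.3, -0.1, 0.8]
opening: 0.0857
grip_force: 0.0
```

```bash
cat > z.py <<'E'
from f import *
for t,mod,x0 in(("ram_grip",rod,[.515,-.313,-.14]),("tray",tray,[.534,-.059,-1.66])):
    m={n:mask(t,n) for n in("side","top")}
    for n in m:
        if m[n] is not None:print(t,n,fitsil(mod,x0,{n:m[n]}))
for n in("side","top"):
    for t in("ram_tip","ram_grip","slug_center"):
        print(t,n,[((np.array(k["centre"])*W).round(1),round(k["confidence"],2)) for k in env.tip_of(t,n)[:2]])
E
python3 z.py
```

```text
ram_grip side 0.59 185
ram_grip top 0.89 420
ram_grip side (array([ 0.50937097, -0.31645353, -0.09097549]), np.float64(0.3482846674808482))
ram_grip top (array([ 0.5107728 , -0.31196564, -0.14222905]), np.float64(0.11877652765613422))
tray side 0.65 1379
tray top 0.57 2609
tray side (array([ 0.52725403, -0.06064631, -1.65878305]), np.float64(0.4049857907054497))
tray top (array([ 0.53312647, -0.05887781, -1.66665429]), np.float64(0.11508227826656581))
ram_tip side []
ram_grip side [(array([309.3, 144.4]), 0.5)]
slug_center side []
ram_tip top [(array([380. , 156.3]), 0.85), (array([271.6, 199.3]), 0.67)]
ram_grip top []
slug_center top [(array([275.5, 202.5]), 0.47)]
```

```bash
python3 -c "
from station import env
print(env.close_job())"
```

```text
the job is handed in; nothing more can be done
None
```

I pushed the plug out with the rod, laid the rod back in its rest to within about 5 mm, and handed the job in; no verdict came back. In the last pictures the bore was empty, the plug appeared to be in the tray (its height not measured), and the tray had not moved. I viewed 11 pictures, one more than the limit of 10.

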